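Clear the ornament-painting table

ROBOT

A 6-joint arm with a two-finger parallel gripper is mounted at the origin on the work surface. World frame = base frame: x ahead of the robot, y to its left, z up, the work surface at z = 0. Lengths are in m, angles in degrees, forces in N, time in s.
With the tool pointing down it reaches from about 0.3 to 0.75 m from the base axis. Payload 8.5 kg.
Tool frame: the origin (TCP) lies at the very end of the fingers, on their centre line; the grasp point (between the pads) lies env.pinch_z behind it (env.pinch_z is the distance from the TCP to the grasp point, in m); z points along the fingers, y is the line along which they close (so a half turn about z gives the same grasp; the last joint's range is limited). The gripper opens to 85 mm and grips with 20 to 120 N. Pads are 22 mm wide; open, the fingers measure 114 mm over their backs; the gripper's body (76 mm by 85 mm) begins 54 mm behind the grasp point. The pads swing forward as they close: fully open they stand 13 mm farther back than shut.
Start: joints at [-86.305, 21.807, 74.336, -0, 83.858, -12.336], TCP at [0.152, -0.529, 0.231] pointing down, gripper open.
Joint ranges: [-178.18, 178.18], [-50.72, 133.34], [12.68, 142.11], [-81.47, 261.47], [9.98, 163.14], [-165.26, 165.26]. Speed limits (degrees/s): [136.94, 136.94, 180, 180, 180, 180].

INTERFACE

Orientations are given as a 3x3 rotation matrix whose columns are the frame's x, y, z axes.
In Python, from rig import telemetry, get_image, env gives the robot as it stands. The module is installed in compiled form; this text tells all that it offers.
- The arm moves only by the tool apply_moves, never from a script. Its argument "series" is a list of rows, each a list of 7 numbers: the shift along the tool's x, y, z in mm, then the turn, a rotation vector about the tool's x, y, z in degrees, then the opening, from 0 (shut) to 1 (fully open). A call has 1 to 12 rows; each row shifts and turns the commanded pose from where the row before left it, along the tool's axes as they then stand; what a row does not reach is not made up. A row lasts 1/8 s, in which the tool goes at most 62.5 mm and 10.7 degrees, less where a joint would pass 70% of its speed; a pose out of reach is approached as far as the arm can. A call with a gripper value outside its range is refused whole. The fingers move at their own pace and stop on an object; "grip_force" is the grip in N (left out, the last holds). Time passes only in rows, so rows that do not move let the fingers close. It gives the time, the measured TCP pose, the force, the opening and the grip force at its end, in the units of the state.
- telemetry.observe(): the state, without advancing time (a new reading comes with each control period).
- get_image(name): name is "scene" or "top" or "wrist"; returns a dict with "frame" (420x560x3 uint8, red, green, blue), "z_map" (420x560 float32, m along the optical axis (not along the pixel's ray), 0 where there is no reading), "vertical_fov" (degrees; the focal length in pixels is half the picture's height over the tangent of half this angle, whatever the lens; pixels are square), "cx", "cy" (the principal point, pixels), "eye" and "attitude" of the camera in the world; the wrist camera has in their place "mount" (4x4, takes a point from camera to tool coordinates, whose origin is the TCP and whose axes are the flange's). Camera axes: x right, y up, looking along -z (the intrinsics and any distortion apply to the point x, -y, -z); pixel columns grow to the right and rows downward; lengths in m; the calibration is good to about 2 mm. A picture is of the moment at which its call begins: read the wrist's pose just before it.
- env.close_job(): hands the job in; it is judged then, once.
The state is a dict: "time_s": time; "q": joint angles; "qvel": joint speeds; "joint_efforts": joint torques, N m; "position": TCP position; "tool_rot": TCP orientation; "ft_force": force on the tool from outside, world axes, zero at the start; "wrist_torque": the same for the moment, N m; "grip_width": finger opening in m; "gripper_force": force on a finger pad.
Only numpy, scipy, OpenCV 4.12 (cv2) and the standard library are available. Lean on these libraries where they do the work, as an engineer would, in place of code of your own. Each camera call takes 0.05 s, during which the arm holds its last target. There are 200 camera calls.

TASK

Sort the five loose things left on the painting table back to where each kind belongs: the red and the blue paint tube each flat on the floor of the carton that already holds a tube of its colour, lying lengthways in it; the jar of grey glitter upright in the empty place of the wooden jar tray; the clear ornament with the green bands sitting upright, cap up, on the empty drying ring; and the gold-wrapped sweet in the sweets bowl. Any order will do; set each thing down, do not drop or throw it.

Things in the scene. Friction and masses are not known exactly. Their poses are not given: they have to be found in the camera images.
- red_tube_center (a point): capped red paint tube lying flat, 85 mm long, 20 mm tall, body 22 mm wide (24 mm near the crimp); red body with a white band, white screw cap at one end, metal crimp at the other. Point: its centre, 10 mm above its underside; x runs along the tube to the cap, z up. Loose, about 30 g.
- blue_tube_center (a point): capped blue paint tube lying flat, 85 mm long, 20 mm tall, body 22 mm wide (24 mm near the crimp); blue body with a white band, white screw cap at one end, metal crimp at the other. Point: its centre, 10 mm above its underside; x runs along the tube to the cap, z up. Loose, about 30 g.
- glitter_jar_center (a point): round jar of grey glitter with a white lid, 40 mm across and 64 mm tall, standing upright. This point is its centre, 32 mm above its underside; z along the jar to the lid. Loose, about 60 g.
- ornament_center (a point): hollow clear ball ornament (it looks pale grey) with green painted bands, 54 mm across, standing on a small flat foot (18 mm across), brass cap (16 mm across) and thin wire loop on top; 60 mm tall to the cap's top, 67 mm to the loop's. Point: the ball's centre, 25.5 mm above the foot; z along it to the cap. Loose, about 30 g; grip it across the ball at the centre's height.
- sweet_center (a point): small toffee in gold-coloured foil with twisted ends, lying on the table; 46 mm long, middle part 28 mm long, 20 mm wide and 16 mm tall. This point is its centre, 8 mm above its underside; x along it from twist to twist, z up. Loose, about 15 g.
- red_carton_bay (a point): open cardboard carton with a red front edge, fixed; 155 x 96 mm outside, walls 4 mm thick, rim 25 mm above the table; a fixed red tube lies across its far (+x) end, no higher than the rim. Point: centre of the free floor in front of that tube, on the inner floor 4 mm above the table. Free floor: 121 mm along x (the carton's long side), 88 mm along y. z up.
- blue_carton_bay (a point): open cardboard carton with a blue front edge, fixed; 155 x 96 mm outside, walls 4 mm thick, rim 25 mm above the table; a fixed blue tube lies across its far (+x) end, no higher than the rim. Point: centre of the free floor in front of that tube, on the inner floor 4 mm above the table. Free floor: 121 mm along x (the carton's long side), 88 mm along y. z up.
- jar_tray_place (a point): empty place of the fixed wooden jar tray (80 x 150 mm, two places in a row along y, the +y one taken by a fixed jar of gold glitter, as big as the loose jar, its centre 72.5 mm to +y). Point: centre of the empty place, on its floor 8 mm above the table; the place is 70 mm along x, 67 mm along y, within lips 5 mm thick and 10 mm high over the floor. z up.
- drying_ring (a point): empty black ring on the fixed plywood drying stand (80 x 150 x 10 mm, two rings in a row along y; the +y one holds a fixed 54 mm ornament with yellow bands, its centre 76 mm to +y, so put the fingers along x). Ring 40 mm outside, 34 mm inside, 12 mm high. Point: centre of its upper edge, 22 mm above the table; z up. A seated ornament's centre is 21 mm above it, its foot 4.5 mm inside.
- sweets_bowl: round blue ceramic bowl, fixed, rim 132 mm across and 40 mm high, rounded inside: floor about 55 mm across, 4 mm above the table; 90 mm wide at 12 mm, 115 mm at 25 mm up. Two fixed wrapped sweets (copper-coloured, green) lie at its +x and +y sides, up to 30 mm above the table. Origin: centre of its underside, on the table; z up. A sweet may lie anywhere in it.

How it is judged (in metres and radians):
At the end, for the whole second after the job is handed in: At rest, released: tubes level on own carton's floor, lengthways within 0.4 rad, 30 mm along, 36 mm across of the point; jar upright (0.12 rad) within 20 mm, on the floor; ornament on its ring within 10 mm, cap up (0.5 rad); sweet in the bowl, within 50 mm of its centre, below 45 mm (x of red_tube_center in the frame of red_carton_bay between -0.03 and 0.03 m and y of red_tube_center in the frame of red_carton_bay between -0.036 and 0.036 m and z of red_tube_center in the frame of red_carton_bay between 0.004 and 0.018 m and angle between the x axis of red_tube_center and the x axis of red_carton_bay, either way round below 0.4 rad and angle between red_tube_center's own x axis and vertical between 1.37 and 1.77 rad and x of blue_tube_center in the frame of blue_carton_bay between -0.03 and 0.03 m and y of blue_tube_center in the frame of blue_carton_bay between -0.036 and 0.036 m and z of blue_tube_center in the frame of blue_carton_bay between 0.004 and 0.018 m and angle between the x axis of blue_tube_center and the x axis of blue_carton_bay, either way round below 0.4 rad and angle between blue_tube_center's own x axis and vertical between 1.37 and 1.77 rad and horizontal distance between glitter_jar_center and jar_tray_place below 0.02 m and angle between glitter_jar_center's own z axis and vertical below 0.12 rad and z of glitter_jar_center in the frame of jar_tray_place between 0.025 and 0.037 m and horizontal distance between ornament_center and drying_ring below 0.01 m and angle between ornament_center's own z axis and vertical below 0.5 rad and z of ornament_center in the frame of drying_ring between 0.013 and 0.026 m and horizontal distance between sweet_center and sweets_bowl below 0.05 m and z of sweet_center in the frame of sweets_bowl between 0.004 and 0.045 m and linear speed of each of red_tube, blue_tube, glitter_jar, ornament, sweet below 0.03 m/s); the robot touches nothing.
It fails at once if the red tube is dropped or thrown: it moves faster than 0.8 m/s while no finger touches it (a fall of more than about 30 mm) (linear speed of red_tube above 0.8 m/s and contact force between red_tube and the fingers below 0.02 N).
It fails at once if the blue tube is dropped or thrown: it moves faster than 0.8 m/s while no finger touches it (a fall of more than about 30 mm) (linear speed of blue_tube above 0.8 m/s and contact force between blue_tube and the fingers below 0.02 N).
It fails at once if the glitter jar is dropped or thrown: it moves faster than 0.8 m/s while no finger touches it (a fall of more than about 30 mm) (linear speed of glitter_jar above 0.8 m/s and contact force between glitter_jar and the fingers below 0.02 N).
It fails at once if the ornament is dropped or thrown: it moves faster than 0.8 m/s while no finger touches it (a fall of more than about 30 mm) (linear speed of ornament above 0.8 m/s and contact force between ornament and the fingers below 0.02 N).
It fails at once if the sweet is dropped or thrown: it moves faster than 0.8 m/s while no finger touches it (a fall of more than about 30 mm) (linear speed of sweet above 0.8 m/s and contact force between sweet and the fingers below 0.02 N).
It also fails if it takes over 136 s, if anything falls off the work surface, if the arm or the gripper's body presses on something with over 40 N, if the wrist force passes 120 N, or if a joint passes its speed limit or range.

## Working session

There is one attempt and no reset: what is moved stays moved. The work goes in short steps, Python scripts to look and compute and a tool call to move; the robot and the scene stay as the last step left them, time stands still between calls to the robot, and variables do not carry over. Pictures are saved under pics/ and viewed, at most 14 in all, crops included, and the job is handed in when it is done.

Besides the shell and the picture viewer there is one more tool, called after "Call:" by a JSON object that holds its "method" and its "body", one argument or row to a line. apply_moves: Moves the arm, as the interface text tells. Its arguments: {"type":"object","properties":{"series":{"type":"array"},"grip_force":{"type":"number"}},"required":["series"]}

```bash
mkdir -p pics; ls; python3 - <<'E'
from rig import telemetry,get_image,env
import cv2,numpy as np
print(env.pinch_z); s=telemetry.observe(); print({k:np.round(v,3).tolist() for k,v in s.items()})
for n in("scene","top"):
    d=get_image(n); cv2.imwrite(f"pics/{n}0.png",d["frame"][...,::-1]); np.savez(f"{n}0.npz",**d)
    print(n,{k:(np.round(v,4).tolist()) for k,v in d.items() if k not in("frame","z_map")}, [k for k in d])
E
```

```text
pics
0.0187
{'time_s': 0.0, 'q': [-86.302, 21.843, 74.385, 0.0, 83.858, -12.337], 'qvel': [0.034, 0.054, 0.129, 0.023, -0.059, 0.009], 'joint_efforts': [-0.002, -44.847, -23.128, -0.0, 0.005, -0.0], 'position': [0.152, -0.528, 0.231], 'tool_rot': [[0.961, 0.276, -0.0], [0.276, -0.961, 0.002], [0.0, -0.001, -1.0]], 'ft_force': [-0.479, 0.744, 1.199], 'wrist_torque': [0.006, 0.024, -0.015], 'gripper_force': 0.0, 'grip_width': 0.085}
scene {'vertical_fov': 53.0615, 'cx': 274.3343, 'cy': 218.1511, 'eye': [0.8509, -0.524, 0.8539], 'attitude': [[0.8255, -0.4332, 0.3617], [0.5641, 0.6534, -0.5048], [-0.0177, 0.6208, 0.7838]]} ['frame', 'z_map', 'vertical_fov', 'cx', 'cy', 'eye', 'attitude']
top {'vertical_fov': 55.814, 'cx': 277.4407, 'cy': 212.3836, 'eye': [0.393, 0.0046, 0.9735], 'attitude': [[-0.0048, 0.9933, -0.1158], [-0.9998, -0.0025, 0.0207], [0.0203, 0.1159, 0.9931]]} ['frame', 'z_map', 'vertical_fov', 'cx', 'cy', 'eye', 'attitude']
```

View pics/top0.png

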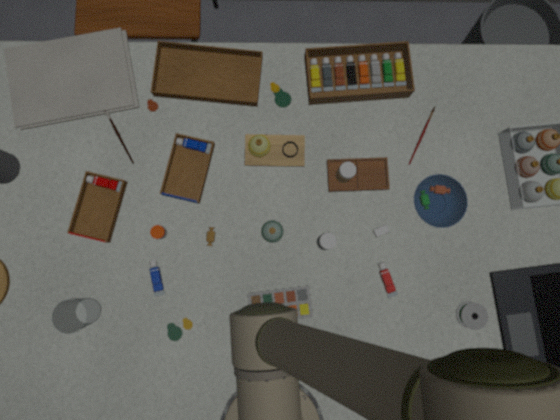

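View pics/scene0.png

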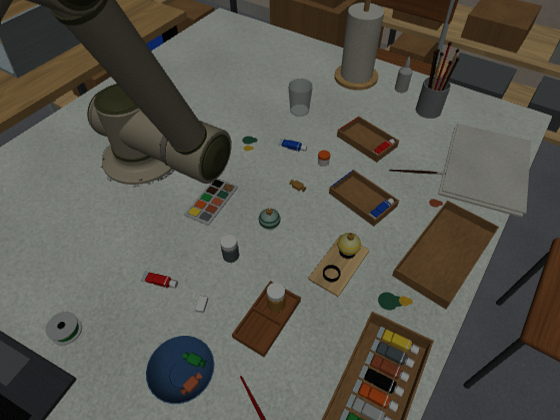

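The top view shows +x upwards and +y to the left. Pixels: blue tube ~(156,278), red tube ~(388,280), ornament (272,231), jar (327,241), sweet (210,236), cartons (98,207) and (188,168), ring (290,149), tray place (372,174), bowl (440,200). Next I'll enlarge it to read these more closely.

```bash
cat >h.py <<'E'
import numpy as np,cv2
def dep(d,u,v,z=None,R=None,t=None):
    "pixel -> world; z given: intersect with plane at height z; else depth"
    H=d["frame"].shape[0]; f=H/2/np.tan(np.radians(float(d["vertical_fov"]))/2)
    r=np.array([(u-d["cx"])/f,-(v-d["cy"])/f,-1.])
    R=d["attitude"] if R is None else R; t=d["eye"] if t is None else t
    w=R@r
    s=float(np.median(d["z_map"][int(v)-1:int(v)+2,int(u)-1:int(u)+2])) if z is None else (z-t[2])/w[2]
    return t+s*w
E
python3 - <<'E'
from h import *
d=np.load("top0.npz"); im=d["frame"][...,::-1]
im=cv2.convertScaleAbs(im,alpha=1.6)
for n,(x,y) in {"L":(60,125),"R":(235,125)}.items():
    c=cv2.resize(im[y:y+185,x:x+200 if n=="L" else x+240],None,fx=3.3,fy=3.2,interpolation=cv2.INTER_CUBIC)if 0 else cv2.resize(im[y:y+185,x:x+250],None,fx=3.2,fy=3.2,interpolation=cv2.INTER_CUBIC)
    cv2.imwrite(f"pics/top{n}.png",c)
for u,v in[(98,240),(220,300),(350,300),(440,300),(230,100),(440,100),(98,215),(188,180),(372,174),(440,205),(327,241),(272,231),(156,278),(388,280),(210,236)]: print(u,v,dep(d,u,v).round(4))
E
```

```text
98 240 [0.4389 0.4105 0.0241]
220 300 [0.295  0.1233 0.001 ]
350 300 [ 2.927e-01 -1.903e-01 -2.000e-04]
440 300 [ 2.912e-01 -4.097e-01  2.000e-04]
230 100 [0.7851 0.1014 0.0249]
440 100 [ 0.7984 -0.4377 -0.0026]
98 215 [0.5007 0.4218 0.0043]
188 180 [0.5875 0.2055 0.0032]
372 174 [ 0.6013 -0.2517  0.008 ]
440 205 [ 0.5236 -0.4204  0.0039]
327 241 [ 0.4327 -0.1281  0.0628]
272 231 [ 0.4564 -0.0017  0.0597]
156 278 [0.3489 0.2722 0.0203]
388 280 [ 0.341  -0.2787  0.0196]
210 236 [0.4478 0.1472 0.0162]
```

View pics/topL.png

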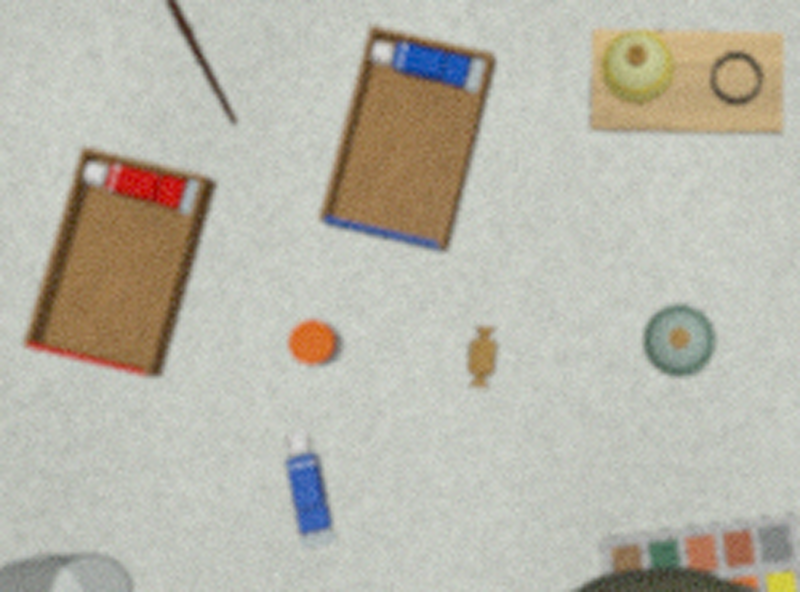

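View pics/topR.png

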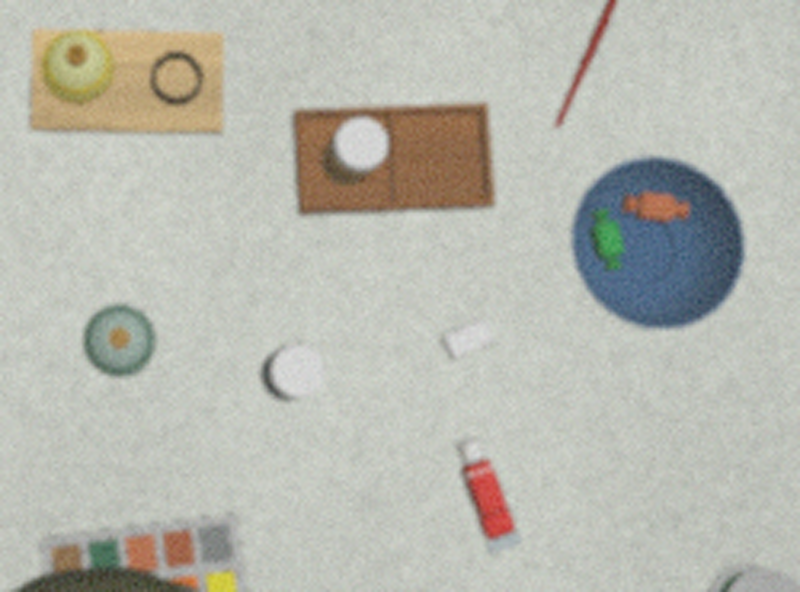

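```bash
cat >m.py <<'E'
from h import *
d=np.load("top0.npz")
def P(o,c,z):
    x0=60 if o=="L" else 235
    return dep(d,(c[0]+.5)/3.2-.5+x0,(c[1]+.5)/3.2-.5+125,z)
def line(n,o,a,b,z):
    A,B=P(o,a,z),P(o,b,z); v=A-B; print(n,"c",((A+B)/2).round(4),"len",np.linalg.norm(v).round(4),"yaw",np.degrees(np.arctan2(v[1],v[0])).round(1))
line("blue","L",(299,432),(319,543),.01); line("red","R",(469,440),(504,548),.01)
line("sweet","L",(485,327),(480,388),.008)
print("orn cap",P("L",(679,338),.06).round(4),"ball",P("L",(680,341),.0255).round(4),"lid",P("R",(298,370),.064).round(4))
for n,c in{"redC":[(85,149),(214,180),(158,376),(26,345)],"blueC":[(373,27),(495,55),(446,249),(323,220)]}.items():
    q=np.array([P("L",x,.025) for x in c]); e=(q[0]+q[1]-q[2]-q[3])/2; L=np.linalg.norm(e); e/=L; W=np.linalg.norm(q[0]+q[3]-q[1]-q[2])/2
    cen=q.mean(0); bay=cen+e*(-.0775+.004+.0605); print(n,cen.round(4),"LW",L.round(4),W.round(4),"yaw",np.degrees(np.arctan2(e[1],e[0])).round(1),"bay",bay.round(4))
print("ring",P("L",(737,78),.022).round(4),P("R",(177,78),.022).round(4))
q=np.array([P("R",x,.018) for x in[(295,109),(487,103),(494,207),(300,213)]]); e=(q[0]+q[3]-q[1]-q[2])/2; L=np.linalg.norm(e);e/=L;cen=q.mean(0)
print("tray",cen.round(4),L.round(4),np.linalg.norm(q[0]+q[1]-q[2]-q[3])/2,"yaw",np.degrees(np.arctan2(-e[0],e[1])).round(1),"place",(cen-e*.03625).round(4))
a,b,c,e=[P("R",x,.04) for x in[(572,242),(744,242),(658,157),(658,328)]]; print("bowl",((a+b+c+e)/4).round(4),np.linalg.norm(a-b).round(4),np.linalg.norm(c-e).round(4))
a,b=P("L",(592,80),.01),P("L",(783,80),.01);a2,b2=P("L",(592,30),.01),P("L",(783,33),.01);v=a2-b2;print("stand len",np.linalg.norm(a-b),"yaw",np.degrees(np.arctan2(-v[0],v[1])))
E
python3 m.py
```

```text
blue c [0.351  0.2747 0.01  ] len 0.0837 yaw 11.9
red c [ 0.343  -0.2784  0.01  ] len 0.0839 yaw 16.3
sweet c [0.4475 0.1473 0.008 ] len 0.0463 yaw -3.8
orn cap [ 0.458  -0.0014  0.06  ] ball [ 0.4582 -0.0023  0.0255] lid [ 0.4343 -0.1297  0.064 ]
redC [0.5191 0.4151 0.025 ] LW 0.1518 0.1005 yaw -13.6 bay [0.5065 0.4182 0.025 ]
blueC [0.6142 0.2026 0.025 ] LW 0.1537 0.0957 yaw -12.9 bay [0.6015 0.2055 0.025 ]
ring [ 0.6611 -0.0469  0.022 ] [ 0.6611 -0.0469  0.022 ]
tray [ 0.5993 -0.214   0.018 ] 0.1495 0.08160429012963981 yaw 1.8 place [ 0.6004 -0.2502  0.018 ]
bowl [ 0.5302 -0.4059  0.04  ] 0.1301 0.1297
stand len 0.14879229602174399 yaw -0.8314959114528597
```

```bash
cat >plan.py <<'E'
import sys,numpy as np
from rig import telemetry
from scipy.spatial.transform import Rotation as Ro
"plan.py x y z yaw : turn first (level out too), then shift in tool axes, mm"
x,y,z,psi=map(float,sys.argv[1:5]); s=telemetry.observe(); R=np.array(s["tool_rot"]); p=np.array(s["position"])
c,n=np.cos(np.radians(psi)),np.sin(np.radians(psi)); T=np.array([[c,n,0],[n,-c,0],[0,0,-1.]])
print("at",p.round(4),"t",round(s["time_s"],2),"w",round(s["grip_width"],4),"turn",np.degrees(Ro.from_matrix(R.T@T).as_rotvec()).round(1),"shift",(T.T@(np.array([x,y,z])-p)*1e3).round(1))
E
python3 plan.py 0.343 -0.278 0.1 16.3
```

```text
at [ 0.1518 -0.5284  0.2308] t 0.1 w 0.0854 turn [-0.1 -0.  -0.3] shift [ 253.7 -186.6  130.8]
```

Call:
{"method": "apply_moves", "body": {
  "series": [
    [36.2, -26.7, 18.7, 0, 0, 0, 1],
    [36.2, -26.7, 18.7, 0, 0, 0, 1],
    [36.2, -26.7, 18.7, 0, 0, 0, 1],
    [36.2, -26.7, 18.7, 0, 0, 0, 1],
    [36.2, -26.7, 18.7, 0, 0, 0, 1],
    [36.2, -26.7, 18.7, 0, 0, 0, 1],
    [36.5, -26.4, 18.7, 0, 0, 0, 1],
    [0, 0, 0, 0, 0, 0, 1],
    [0, 0, 0, 0, 0, 0, 1]
  ],
  "grip_force": 30
}}

```text
time_s: 1.23
position: [0.3442, -0.2796, 0.1006]
tool_rot: [[0.961, 0.276, 0.0], [0.276, -0.961, -0.0], [-0.0, 0.0, -1.0]]
ft_force: [0.7, 0.2, 1.0]
grip_width: 0.0852
gripper_force: 0.0
```

```bash
cat >wr.py <<'E'
import sys; from h import *; from rig import telemetry,get_image
s=telemetry.observe(); d=get_image("wrist"); n=sys.argv[1]
R=np.array(s["tool_rot"]);p=np.array(s["position"]); M=np.array(d["mount"])
np.savez(n+".npz",R=R@M[:3,:3],t=R@M[:3,3]+p,**d); cv2.imwrite(f"pics/{n}.png",cv2.convertScaleAbs(d["frame"][...,::-1],alpha=1.5)); print(s["time_s"],p.round(4),M.round(3).tolist(),d["cx"],d["cy"],d["vertical_fov"])
E
python3 wr.py w1; python3 plan.py 0.343 -0.278 0.003 16.3
```

```text
1.225 [ 0.3442 -0.2796  0.1006] [[0.001, 0.947, 0.32, 0.084], [1.0, -0.001, 0.0, 0.001], [0.0, 0.32, -0.947, -0.143], [0.0, 0.0, 0.0, 1.0]] 280.07777247634755 204.8207865107049 68.25808733438083
at [ 0.3441 -0.28    0.1007] t 1.27 w 0.0855 turn [ 0.1 -0.  -0.3] shift [-0.5 -2.3 97.7]
```

View pics/w1.png

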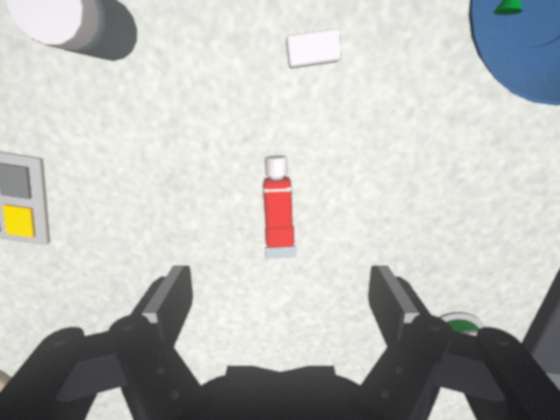

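The wrist view shows the red tube from its cap end (276,156) to its crimp end (281,257), central between the fingers.

```bash
python3 - <<'E'
from h import *
d=np.load("w1.npz")
A,B=[dep(d,*p,z=.01,R=d["R"],t=d["t"]) for p in[(276,156),(281,257)]]
v=A-B;print((A+B)/2,np.linalg.norm(v),np.degrees(np.arctan2(v[1],v[0])))
E
```

```text
[ 0.34535346 -0.27871549  0.01      ] 0.08566725498476606 18.671881464236684
```

Call:
{"method": "apply_moves", "body": {
  "series": [
    [0.8, -1.3, 40, 0, 0, -2, 0.7],
    [0, 0, 38, 0, 0, 0, 0.7],
    [0, 0, 19.5, 0, 0, 0, 0.7],
    [0, 0, 0, 0, 0, 0, 0.7],
    [0, 0, 0, 0, 0, 0, 0],
    [0, 0, 0, 0, 0, 0, 0],
    [0, 0, 0, 0, 0, 0, 0],
    [0, 0, 0, 0, 0, 0, 0],
    [0, 0, -20, 0, 0, 0, 0],
    [0, 0, -50, 0, 0, 0, 0],
    [0, 0, -50, 0, 0, 0, 0],
    [0, 0, 0, 0, 0, 0, 0]
  ],
  "grip_force": 30
}}

```text
time_s: 2.78
position: [0.3456, -0.279, 0.1264]
tool_rot: [[0.951, 0.31, 0.005], [0.31, -0.951, -0.007], [0.003, 0.008, -1.0]]
ft_force: [0.1, 0.7, -1.9]
grip_width: 0.0213
gripper_force: 29.6
```

```bash
python3 plan.py 0.507 0.418 0.12 -13.5
```

```text
at [ 0.3456 -0.279   0.1264] t 2.77 w 0.0213 turn [ 0.4 -0.3 31.5] shift [  -5.8 -715.4    6.4]
```

Call:
{"method": "apply_moves", "body": {
  "series": [
    [0, 0, -5, 0, 0, 7.9, 0],
    [0, 0, 0, 0, 0, 7.9, 0],
    [0, 0, 0, 0, 0, 7.9, 0],
    [0, 0, 0, 0, 0, 7.8, 0],
    [0, -50, 0, 0, 0, 0, 0],
    [0, -50, 0, 0, 0, 0, 0],
    [0, -50, 0, 0, 0, 0, 0],
    [0, -50, 0, 0, 0, 0, 0],
    [0, -50, 0, 0, 0, 0, 0],
    [0, -50, 0, 0, 0, 0, 0],
    [0, -50, 0, 0, 0, 0, 0]
  ]
}}

```text
time_s: 4.15
position: [0.4259, 0.0643, 0.1274]
tool_rot: [[0.972, -0.233, -0.001], [-0.233, -0.972, 0.0], [-0.001, 0.0, -1.0]]
ft_force: [1.1, 0.4, -0.2]
grip_width: 0.0211
gripper_force: 29.7
```

Call:
{"method": "apply_moves", "body": {
  "series": [
    [0, -50, 0, 0, 0, 0, 0],
    [0, -50, 0, 0, 0, 0, 0],
    [0, -50, 0, 0, 0, 0, 0],
    [0, -50, 0, 0, 0, 0, 0],
    [0, -50, 0, 0, 0, 0, 0],
    [0, -50, 0, 0, 0, 0, 0],
    [0, -50, 0, 0, 0, 0, 0],
    [-5, -16, 0, 0, 0, 0, 0],
    [0, 0, 0, 0, 0, 0, 0],
    [0, 0, 0, 0, 0, 0, 0]
  ]
}}

```text
time_s: 5.4
position: [0.5064, 0.4185, 0.1278]
tool_rot: [[0.972, -0.234, -0.001], [-0.234, -0.972, -0.001], [-0.0, 0.001, -1.0]]
ft_force: [-1.1, 0.8, -0.2]
grip_width: 0.0212
gripper_force: 29.7
```

```bash
python3 plan.py 0.507 0.418 0.009 -13.5; python3 wr.py w2
```

```text
at [0.5064 0.4185 0.1278] t 5.4 w 0.0212 turn [ 0.  0. -0.] shift [  0.7   0.3 118.8]
5.4 [0.5064 0.4185 0.1278] [[0.001, 0.947, 0.321, 0.084], [1.0, -0.001, 0.001, -0.0], [0.001, 0.321, -0.947, -0.143], [0.0, 0.0, 0.0, 1.0]] 280.07777247634755 204.8207865107049 68.25808733438083
```

View pics/w2.png

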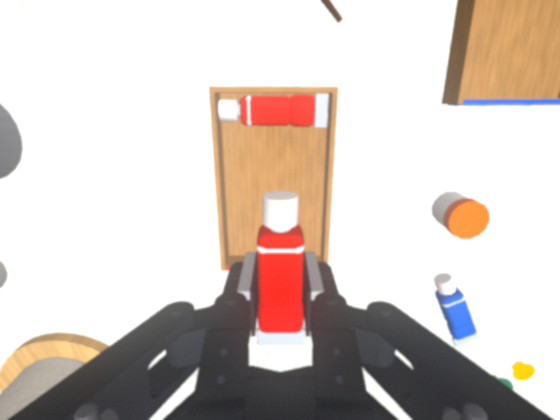

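The held tube is level and in line with the red carton, which spans columns 211–337 and is centred on the tool. Lowering it now.

Call:
{"method": "apply_moves", "body": {
  "series": [
    [0.5, 0, 45, 0, 0, 0, 0],
    [0, 0, 45, 0, 0, 0, 0],
    [0, 0, 20, 0, 0, 0, 0],
    [0, 0, 9, 0, 0, 0, 0],
    [0, 0, 0, 0, 0, 0, 0],
    [0, 0, 0, 0, 0, 0, 0.4],
    [0, 0, 0, 0, 0, 0, 0.4],
    [0, 0, 0, 0, 0, 0, 0.4],
    [0, 0, -20, 0, 0, 0, 0.4],
    [0, 0, -50, 0, 0, 0, 0.4],
    [0, 0, -40, 0, 0, 0, 0.7],
    [0, 0, 0, 0, 0, 0, 0.7]
  ]
}}

```text
time_s: 6.95
position: [0.5082, 0.4204, 0.1227]
tool_rot: [[0.973, -0.233, 0.006], [-0.233, -0.973, 0.003], [0.005, -0.005, -1.0]]
ft_force: [0.4, 0.4, -0.2]
grip_width: 0.06
gripper_force: 0.0
```

```bash
python3 plan.py 0.3525 0.2745 0.1 11.9; python3 wr.py w3
```

```text
at [0.5082 0.4204 0.1227] t 6.95 w 0.06 turn [ -0.2  -0.4 -25.4] shift [-182.4  110.7   22.7]
6.95 [0.5082 0.4204 0.1227] [[0.001, 0.947, 0.321, 0.084], [1.0, -0.001, 0.001, -0.0], [0.001, 0.321, -0.947, -0.143], [0.0, 0.0, 0.0, 1.0]] 280.07777247634755 204.8207865107049 68.25808733438083
```

View pics/w3.png

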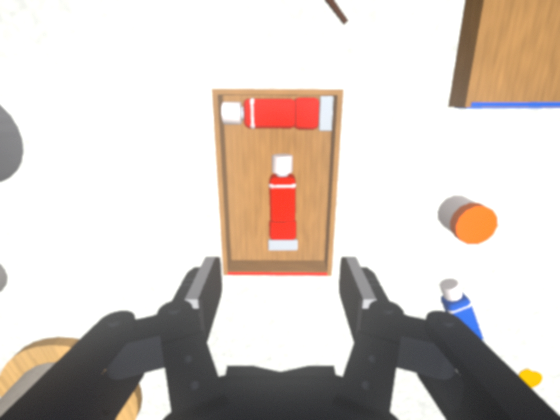

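The red tube lies flat and lengthways in its carton, from (283,155) to (283,250). The blue tube is next.

Call:
{"method": "apply_moves", "body": {
  "series": [
    [0, 0, 0, 0, 0, -8.5, 0.7],
    [0, 0, 0, 0, 0, -8.5, 0.7],
    [0, 0, 0, 0, 0, -8.4, 0.7],
    [-45, 27.5, 0, 0, 0, 0, 0.7],
    [-45, 27.5, 0, 0, 0, 0, 0.7],
    [-45, 27.5, 0, 0, 0, 0, 0.7],
    [-47, 28, 20, 0, 0, 0, 0.7],
    [0, 0, 0, 0, 0, 0, 0.7],
    [0, 0, 0, 0, 0, 0, 0.7]
  ]
}}

```text
time_s: 8.12
position: [0.3523, 0.2741, 0.0987]
tool_rot: [[0.978, 0.206, 0.0], [0.206, -0.978, 0.0], [0.0, -0.0, -1.0]]
ft_force: [0.8, 0.1, 0.1]
grip_width: 0.06
gripper_force: 0.0
```

```bash
python3 plan.py 0.3525 0.2745 0.003 12
```

```text
at [0.3523 0.2741 0.0987] t 8.12 w 0.06 turn [-0.  -0.  -0.1] shift [ 0.2 -0.3 95.7]
```

Call:
{"method": "apply_moves", "body": {
  "series": [
    [0, 0, 40, 0, 0, 0, 0.7],
    [0, 0, 38, 0, 0, 0, 0.7],
    [0, 0, 17.5, 0, 0, 0, 0.7],
    [0, 0, 0, 0, 0, 0, 0.7],
    [0, 0, 0, 0, 0, 0, 0],
    [0, 0, 0, 0, 0, 0, 0],
    [0, 0, 0, 0, 0, 0, 0],
    [0, 0, 0, 0, 0, 0, 0],
    [0, 0, -20, 0, 0, 0, 0],
    [0, 0, -50, 0, 0, 0, 0],
    [0, 0, -50, 0, 0, 0, 0],
    [0, 0, 0, 0, 0, 0, 0]
  ]
}}

```text
time_s: 9.62
position: [0.3531, 0.2746, 0.1266]
tool_rot: [[0.978, 0.207, 0.007], [0.207, -0.978, 0.003], [0.008, -0.001, -1.0]]
ft_force: [-0.4, 0.1, -1.3]
grip_width: 0.0215
gripper_force: 29.5
```

```bash
python3 plan.py 0.602 0.2055 0.12 -13
```

```text
at [0.3531 0.2746 0.1266] t 9.62 w 0.0215 turn [-0.2 -0.4 24.9] shift [258.   11.3   6.6]
```

Call:
{"method": "apply_moves", "body": {
  "series": [
    [0, 0, 0, 0, 0, 8.3, 0],
    [0, 0, 0, 0, 0, 8.3, 0],
    [0, 0, 0, 0, 0, 8.3, 0],
    [43, 2, 0, 0, 0, 0, 0],
    [43, 2, 0, 0, 0, 0, 0],
    [43, 2, 0, 0, 0, 0, 0],
    [43, 2, 0, 0, 0, 0, 0],
    [43, 2, 0, 0, 0, 0, 0],
    [43, 1, 0, 0, 0, 0, 0],
    [0, 0, 0, 0, 0, 0, 0],
    [0, 0, 0, 0, 0, 0, 0]
  ]
}}

```text
time_s: 11.0
position: [0.5998, 0.2054, 0.1223]
tool_rot: [[0.974, -0.224, -0.002], [-0.224, -0.975, -0.0], [-0.002, 0.001, -1.0]]
ft_force: [-0.2, 0.4, -0.7]
grip_width: 0.0214
gripper_force: 29.5
```

```bash
python3 plan.py 0.602 0.2055 0.0085 -13; python3 wr.py w4
```

```text
at [0.5998 0.2054 0.1223] t 11.0 w 0.0214 turn [0.  0.1 0. ] shift [  2.1  -0.6 113.8]
11.0 [0.5998 0.2054 0.1223] [[0.001, 0.947, 0.321, 0.084], [1.0, -0.001, 0.001, -0.0], [0.001, 0.321, -0.947, -0.143], [0.0, 0.0, 0.0, 1.0]] 280.07777247634755 204.8207865107049 68.25808733438083
```

View pics/w4.png

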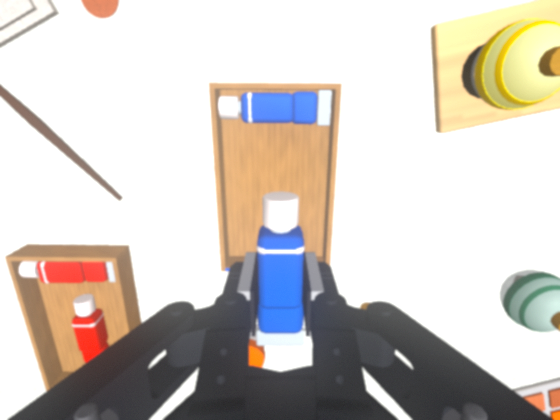

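The blue tube is held level, in line with the blue carton (columns 211–340).

Call:
{"method": "apply_moves", "body": {
  "series": [
    [2, 0, 45, 0, 0, 0, 0],
    [0, 0, 45, 0, 0, 0, 0],
    [0, 0, 16, 0, 0, 0, 0],
    [0, 0, 8, 0, 0, 0, 0],
    [0, 0, 0, 0, 0, 0, 0],
    [0, 0, 0, 0, 0, 0, 0.4],
    [0, 0, 0, 0, 0, 0, 0.4],
    [0, 0, 0, 0, 0, 0, 0.4],
    [0, 0, -20, 0, 0, 0, 0.4],
    [0, 0, -50, 0, 0, 0, 0.4],
    [0, 0, -40, 0, 0, 0, 0.7],
    [0, 0, 0, 0, 0, 0, 0.7]
  ]
}}

```text
time_s: 12.55
position: [0.6041, 0.2051, 0.1231]
tool_rot: [[0.974, -0.224, 0.007], [-0.224, -0.975, 0.001], [0.007, -0.003, -1.0]]
ft_force: [0.6, 0.0, -0.7]
grip_width: 0.06
gripper_force: 0.0
```

```bash
python3 plan.py 0.449 0.147 0.1 -4
```

```text
at [0.6041 0.2051 0.1231] t 12.55 w 0.06 turn [-0.1 -0.4 -9. ] shift [-150.7   68.7   23.1]
```

Call:
{"method": "apply_moves", "body": {
  "series": [
    [0, 0, 0, 0, 0, -9, 0.7],
    [-38, 17, 0, 0, 0, 0, 0.7],
    [-38, 17, 0, 0, 0, 0, 0.7],
    [-38, 17, 0, 0, 0, 0, 0.7],
    [-37, 17.5, 20, 0, 0, 0, 0.7],
    [0, 0, 0, 0, 0, 0, 0.7],
    [0, 0, 0, 0, 0, 0, 0.7]
  ]
}}

```text
time_s: 13.42
position: [0.448, 0.147, 0.0994]
tool_rot: [[0.998, -0.069, 0.001], [-0.069, -0.998, 0.0], [0.001, -0.0, -1.0]]
ft_force: [1.0, 0.0, 0.2]
grip_width: 0.0598
gripper_force: 0.0
```

```bash
python3 plan.py 0.449 0.147 0.003 -4;python3 wr.py w5
```

```text
at [0.448  0.147  0.0994] t 13.43 w 0.0598 turn [-0. -0.  0.] shift [ 1.  -0.1 96.4]
13.425 [0.448  0.147  0.0994] [[0.001, 0.947, 0.32, 0.084], [1.0, -0.001, 0.0, 0.0], [0.001, 0.32, -0.947, -0.143], [0.0, 0.0, 0.0, 1.0]] 280.07777247634755 204.8207865107049 68.25808733438083
```

View pics/w5.png

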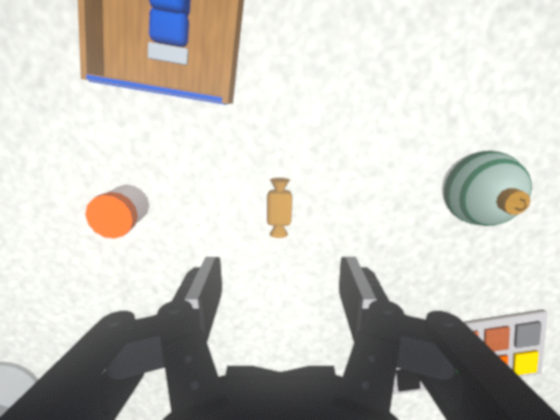

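The sweet sits between the fingers, (280,178) to (279,237), in line with the tool. Grasping it.

Call:
{"method": "apply_moves", "body": {
  "series": [
    [1, 0, 40, 0, 0, 0, 0.7],
    [0, 0, 38, 0, 0, 0, 0.7],
    [0, 0, 19, 0, 0, 0, 0.7],
    [0, 0, 0, 0, 0, 0, 0.7],
    [0, 0, 0, 0, 0, 0, 0],
    [0, 0, 0, 0, 0, 0, 0],
    [0, 0, 0, 0, 0, 0, 0],
    [0, 0, 0, 0, 0, 0, 0],
    [0, 0, -20, 0, 0, 0, 0],
    [0, 0, -50, 0, 0, 0, 0],
    [0, 0, -50, 0, 0, 0, 0],
    [0, 0, 0, 0, 0, 0, 0]
  ]
}}

```text
time_s: 14.98
position: [0.4499, 0.1471, 0.1259]
tool_rot: [[0.998, -0.069, 0.008], [-0.069, -0.998, 0.001], [0.008, -0.001, -1.0]]
ft_force: [0.5, -1.3, -0.6]
grip_width: 0.0195
gripper_force: 29.4
```

```bash
python3 plan.py 0.518 -0.418 0.12 -4
```

```text
at [0.4499 0.1471 0.1259] t 14.97 w 0.0195 turn [-0.1 -0.5  0. ] shift [107.4 558.9   5.9]
```

Call:
{"method": "apply_moves", "body": {
  "series": [
    [10, 50, 0, 0, 0, 0, 0],
    [10, 50, 0, 0, 0, 0, 0],
    [10, 50, 0, 0, 0, 0, 0],
    [10, 50, 0, 0, 0, 0, 0],
    [10, 50, 0, 0, 0, 0, 0],
    [10, 50, 0, 0, 0, 0, 0],
    [10, 50, 0, 0, 0, 0, 0],
    [10, 50, 0, 0, 0, 0, 0],
    [10, 50, 0, 0, 0, 0, 0],
    [10, 50, 0, 0, 0, 0, 0],
    [7, 52, 0, 0, 0, 0, 0],
    [0, 0, 0, 0, 0, 0, 0]
  ]
}}

```text
time_s: 16.48
position: [0.5159, -0.4142, 0.1204]
tool_rot: [[0.997, -0.073, -0.001], [-0.073, -0.997, 0.001], [-0.001, -0.001, -1.0]]
ft_force: [-0.3, 0.8, -0.0]
grip_width: 0.019
gripper_force: 29.5
```

```bash
python3 wr.py w6; python3 plan.py 0.518 -0.411 0.012 -4
```

```text
16.475 [ 0.5159 -0.4142  0.1204] [[0.001, 0.947, 0.32, 0.084], [1.0, -0.001, 0.0, 0.0], [0.001, 0.32, -0.947, -0.143], [0.0, 0.0, 0.0, 1.0]] 280.07777247634755 204.8207865107049 68.25808733438083
at [ 0.5161 -0.4121  0.1206] t 16.52 w 0.0191 turn [-0.1  0.1 -0.1] shift [  1.8  -1.2 108.6]
```

View pics/w6.png

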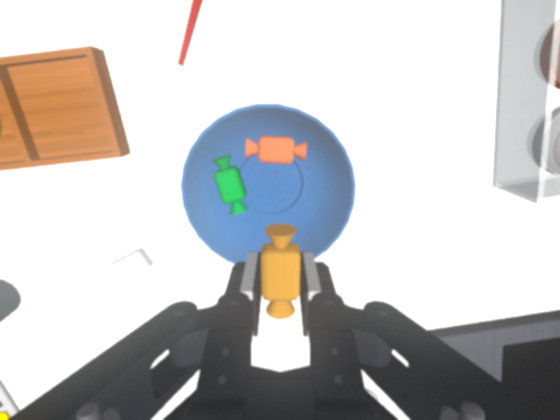

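```bash
python3 - <<'E'
from h import *
d=np.load("w6.npz")
for p,z in[((269,186),.04),((270,182),.004),((246,205),.012),((270,163),.012)]: print(dep(d,*p,z=z,R=d["R"],t=d["t"]).round(4))
E
python3 plan.py 0.5195 -0.415 0.013 -4
```

```text
[ 0.5398 -0.4075  0.04  ]
[ 0.5336 -0.4066  0.004 ]
[ 0.5169 -0.3848  0.012 ]
[ 0.5517 -0.4084  0.012 ]
at [ 0.5161 -0.4121  0.1206] t 16.52 w 0.0191 turn [-0.1  0.1 -0.1] shift [  3.6   2.7 107.6]
```

The bowl's rim is centred near (269,186). The green sweet's inner edge is at column 246 and the copper one's lower edge at row 163, so a spot 12 mm to −x and 9 mm to −y of the centre is clear.

Call:
{"method": "apply_moves", "body": {
  "series": [
    [5, 2.5, 40, 0, 0, 0, 0],
    [0, 0, 40, 0, 0, 0, 0],
    [0, 0, 17, 0, 0, 0, 0],
    [0, 0, 9, 0, 0, 0, 0],
    [0, 0, 2, 0, 0, 0, 0],
    [0, 0, 0, 0, 0, 0, 0]
  ]
}}

```text
time_s: 17.27
position: [0.522, -0.4144, 0.0155]
tool_rot: [[0.998, -0.069, 0.001], [-0.069, -0.998, -0.001], [0.001, 0.001, -1.0]]
ft_force: [0.5, -0.0, -1.0]
grip_width: 0.0191
gripper_force: 29.5
```

Call:
{"method": "apply_moves", "body": {
  "series": [
    [0, 0, 1, 0, 0, 0, 0],
    [0, 0, 0, 0, 0, 0, 0],
    [0, 0, 0, 0, 0, 0, 0.29],
    [0, 0, 0, 0, 0, 0, 0.29],
    [0, 0, 0, 0, 0, 0, 0.29],
    [0, 0, -15, 0, 0, 0, 0.29],
    [0, 0, -40, 0, 0, 0, 0.29],
    [0, 0, -50, 0, 0, 0, 0.29],
    [0, 0, 0, 0, 0, 0, 0.8],
    [0, 0, 0, 0, 0, 0, 0.8]
  ]
}}

```text
time_s: 18.52
position: [0.5215, -0.4138, 0.1186]
tool_rot: [[0.998, -0.069, -0.0], [-0.069, -0.998, 0.0], [-0.0, -0.0, -1.0]]
ft_force: [0.6, 0.1, -0.5]
grip_width: 0.0604
gripper_force: 0.0
```

```bash
python3 wr.py w7; python3 plan.py 0.436 -0.130 0.13 90
```

```text
18.525 [ 0.5215 -0.4138  0.1186] [[0.001, 0.947, 0.32, 0.084], [1.0, -0.001, 0.0, 0.0], [0.001, 0.32, -0.947, -0.143], [0.0, 0.0, 0.0, 1.0]] 280.07777247634755 204.8207865107049 68.25808733438083
at [ 0.5213 -0.4136  0.1177] t 18.57 w 0.067 turn [ -0.1  -0.  -94. ] shift [283.6 -85.3 -12.3]
```

View pics/w7.png

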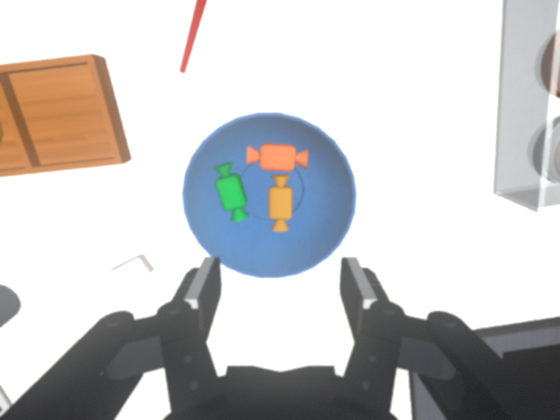

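The sweet lies in the bowl at (280,204), clear of the fixed ones. The jar is next, with the fingers along x.

Call:
{"method": "apply_moves", "body": {
  "series": [
    [0, 0, -12, 0, 0, -9.4, 1],
    [0, 0, 0, 0, 0, -9.4, 1],
    [0, 0, 0, 0, 0, -9.4, 1],
    [0, 0, 0, 0, 0, -9.4, 1],
    [0, 0, 0, 0, 0, -9.4, 1],
    [0, 0, 0, 0, 0, -9.4, 1],
    [0, 0, 0, 0, 0, -9.4, 1],
    [0, 0, 0, 0, 0, -9.4, 1],
    [0, 0, 0, 0, 0, -9.4, 1],
    [0, 0, 0, 0, 0, -9.4, 1],
    [0, 0, 0, 0, 0, 0, 1]
  ]
}}

```text
time_s: 19.95
position: [0.5213, -0.4138, 0.1292]
tool_rot: [[0.001, 1.0, -0.002], [1.0, -0.001, 0.002], [0.002, -0.002, -1.0]]
ft_force: [0.1, -0.4, 0.1]
grip_width: 0.0852
gripper_force: 0.0
```

Call:
{"method": "apply_moves", "body": {
  "series": [
    [47, -14, 0, 0, 0, 0, 1],
    [47, -14, 0, 0, 0, 0, 1],
    [47, -14, 0, 0, 0, 0, 1],
    [47, -14, 0, 0, 0, 0, 1],
    [47, -14, 0, 0, 0, 0, 1],
    [48, -15, 0, 0, 0, 0, 1],
    [0, 0, 0, 0, 0, 0, 1],
    [0, 0, 0, 0, 0, 0, 1]
  ]
}}

```text
time_s: 20.95
position: [0.4368, -0.1315, 0.1304]
tool_rot: [[0.001, 1.0, 0.0], [1.0, -0.001, -0.0], [-0.0, 0.0, -1.0]]
ft_force: [0.1, -0.5, 0.5]
grip_width: 0.0855
gripper_force: 0.0
```

```bash
python3 wr.py w8; python3 - <<'E'
from h import *
d=np.load("w8.npz"); H,W=d["z_map"].shape; f=H/2/np.tan(np.radians(float(d["vertical_fov"]))/2)
u,v=np.meshgrid(np.arange(W),np.arange(H)); Z=d["z_map"]
p=np.stack([(u-d["cx"])/f*Z,-(v-d["cy"])/f*Z,-Z],-1)@d["R"].T+d["t"]
m=(abs(p[...,2]-.064)<.006)&(Z>0)&(np.hypot(p[...,0]-.436,p[...,1]+.13)<.06)
q=p[m]; print(len(q),q.min(0).round(4),q.max(0).round(4),q.mean(0).round(4)); print(v[m].min(),v[m].max(),u[m].min(),u[m].max())
E
python3 plan.py 0.436 -0.130 0.01 90
```

```text
20.95 [ 0.4368 -0.1315  0.1304] [[0.001, 0.947, 0.321, 0.083], [1.0, -0.0, -0.001, 0.002], [-0.001, 0.321, -0.947, -0.143], [0.0, 0.0, 0.0, 1.0]] 280.07777247634755 204.8207865107049 68.25808733438083
2122 [ 0.4182 -0.1489  0.0581] [ 0.4561 -0.1098  0.0669] [ 0.4374 -0.1279  0.0645]
190 241 252 304
at [ 0.4369 -0.1318  0.1303] t 21.0 w 0.0856 turn [ 0.   0.  -0.1] shift [  1.8  -0.9 120.3]
```

Call:
{"method": "apply_moves", "body": {
  "series": [
    [2.5, 0, 40, 0, 0, 0, 1],
    [0, 0, 40, 0, 0, 0, 1],
    [0, 0, 25, 0, 0, 0, 1],
    [0, 0, 15, 0, 0, 0, 1],
    [0, 0, 0, 0, 0, 0, 1],
    [0, 0, 0, 0, 0, 0, 0],
    [0, 0, 0, 0, 0, 0, 0],
    [0, 0, 0, 0, 0, 0, 0],
    [0, 0, 0, 0, 0, 0, 0]
  ]
}}

```text
time_s: 22.12
position: [0.4367, -0.1288, 0.0111]
tool_rot: [[-0.001, 1.0, 0.001], [1.0, 0.001, -0.001], [-0.001, 0.001, -1.0]]
ft_force: [-1.6, -0.5, 5.3]
grip_width: 0.0389
gripper_force: 30.0
```

Call:
{"method": "apply_moves", "body": {
  "series": [
    [0, 0, -20, 0, 0, 0, 0],
    [0, 0, -45, 0, 0, 0, 0],
    [0, 0, -45, 0, 0, 0, 0],
    [0, 0, 0, 0, 0, 0, 0],
    [0, 0, 0, 0, 0, 0, 0]
  ]
}}

```text
time_s: 22.75
position: [0.4361, -0.1283, 0.1199]
tool_rot: [[-0.0, 1.0, -0.001], [1.0, 0.0, 0.0], [0.0, -0.001, -1.0]]
ft_force: [0.4, -0.2, -1.0]
grip_width: 0.039
gripper_force: 30.5
```

```bash
python3 plan.py 0.6015 -0.250 0.12 91
```

```text
at [ 0.4361 -0.1283  0.1199] t 22.75 w 0.039 turn [-0. -0. -1.] shift [-1.245e+02  1.633e+02 -1.000e-01]
```

Call:
{"method": "apply_moves", "body": {
  "series": [
    [0, 0, 0, 0, 0, -1, 0],
    [-25, 33, 0, 0, 0, 0, 0],
    [-25, 33, 0, 0, 0, 0, 0],
    [-25, 33, 0, 0, 0, 0, 0],
    [-25, 33, 0, 0, 0, 0, 0],
    [-24.5, 31, 0, 0, 0, 0, 0],
    [0, 0, 0, 0, 0, 0, 0],
    [0, 0, 0, 0, 0, 0, 0]
  ]
}}

```text
time_s: 23.75
position: [0.6009, -0.2496, 0.1192]
tool_rot: [[-0.018, 1.0, -0.002], [1.0, 0.018, 0.002], [0.002, -0.002, -1.0]]
ft_force: [0.8, -0.6, -0.1]
grip_width: 0.039
gripper_force: 30.6
```

```bash
python3 plan.py 0.6015 -0.250 0.0195 91; python3 wr.py w9
```

```text
at [ 0.6009 -0.2496  0.1192] t 23.75 w 0.039 turn [-0.1 -0.1  0.1] shift [-0.5  0.6 99.7]
23.75 [ 0.6009 -0.2496  0.1192] [[0.001, 0.947, 0.321, 0.083], [1.0, -0.0, -0.001, 0.002], [-0.001, 0.321, -0.947, -0.143], [0.0, 0.0, 0.0, 1.0]] 280.07777247634755 204.8207865107049 68.25808733438083
```

View pics/w9.png

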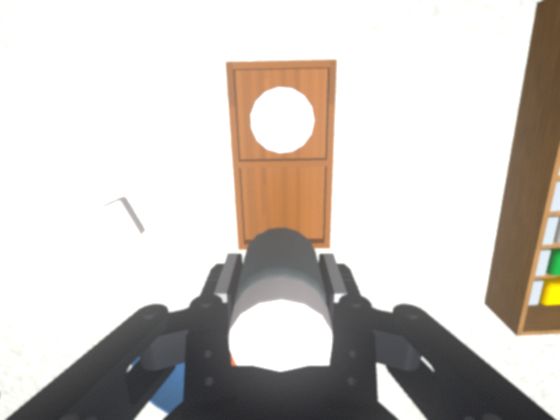

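The jar is held upright and the empty place (rows 166–240, columns 240–328) is centred below it.

Call:
{"method": "apply_moves", "body": {
  "series": [
    [-0.5, 0.5, 40, 0, 0, 0, 0],
    [0, 0, 35, 0, 0, 0, 0],
    [0, 0, 15, 0, 0, 0, 0],
    [0, 0, 8, 0, 0, 0, 0],
    [0, 0, 2, 0, 0, 0, 0],
    [0, 0, 0, 0, 0, 0, 0],
    [0, 0, 0, 0, 0, 0, 0]
  ]
}}

```text
time_s: 24.68
position: [0.6025, -0.2508, 0.0213]
tool_rot: [[-0.018, 1.0, 0.001], [1.0, 0.018, -0.001], [-0.001, 0.001, -1.0]]
ft_force: [0.3, 0.4, -0.7]
grip_width: 0.039
gripper_force: 30.6
```

Call:
{"method": "apply_moves", "body": {
  "series": [
    [0, 0, 1.5, 0, 0, 0, 0],
    [0, 0, 0.5, 0, 0, 0, 0],
    [0, 0, 0, 0, 0, 0, 0],
    [0, 0, 0, 0, 0, 0, 0.6],
    [0, 0, 0, 0, 0, 0, 0.6],
    [0, 0, 0, 0, 0, 0, 0.6],
    [0, 0, -20, 0, 0, 0, 0.65],
    [0, 0, -50, 0, 0, 0, 0.65],
    [0, 0, -50, 0, 0, 0, 0.65],
    [0, 0, 0, 0, 0, 0, 1],
    [0, 0, 0, 0, 0, 0, 1]
  ]
}}

```text
time_s: 26.05
position: [0.6018, -0.2504, 0.1376]
tool_rot: [[-0.018, 1.0, -0.001], [1.0, 0.018, 0.001], [0.001, -0.001, -1.0]]
ft_force: [0.1, 0.3, 0.2]
grip_width: 0.0849
gripper_force: 0.0
```

```bash
python3 plan.py 0.4595 -0.002 0.14 90
```

```text
at [ 0.6018 -0.2504  0.1376] t 26.05 w 0.0849 turn [-0.1 -0.   1. ] shift [ 248.4 -142.3   -2.4]
```

Call:
{"method": "apply_moves", "body": {
  "series": [
    [0, 0, -2, 0, 0, 1, 1],
    [41, -24, 0, 0, 0, 0, 1],
    [41, -24, 0, 0, 0, 0, 1],
    [41, -24, 0, 0, 0, 0, 1],
    [41, -24, 0, 0, 0, 0, 1],
    [42, -23, 0, 0, 0, 0, 1],
    [42, -23, 0, 0, 0, 0, 1],
    [0, 0, 0, 0, 0, 0, 1],
    [0, 0, 0, 0, 0, 0, 1]
  ]
}}

```text
time_s: 27.18
position: [0.4604, -0.0031, 0.1402]
tool_rot: [[-0.0, 1.0, -0.0], [1.0, 0.0, -0.0], [-0.0, -0.0, -1.0]]
ft_force: [-0.1, -0.6, 0.0]
grip_width: 0.0854
gripper_force: 0.0
```

```bash
python3 wr.py w10; cat >cl.py <<'E'
import sys
from h import *
n,x,y,r,z0,z1=sys.argv[1],*map(float,sys.argv[2:])
d=np.load(n+".npz"); H,W=d["z_map"].shape; f=H/2/np.tan(np.radians(float(d["vertical_fov"]))/2)
u,v=np.meshgrid(np.arange(W),np.arange(H)); Z=d["z_map"]
p=np.stack([(u-d["cx"])/f*Z,-(v-d["cy"])/f*Z,-Z],-1)@d["R"].T+d["t"]
m=(p[...,2]>z0)&(p[...,2]<z1)&(Z>0)&(np.hypot(p[...,0]-x,p[...,1]-y)<r)
q=p[m]; print(len(q),q.min(0).round(4),q.max(0).round(4),q.mean(0).round(4))
# sphere fit
A=np.c_[2*q,np.ones(len(q))]; s=np.linalg.lstsq(A,(q**2).sum(1),rcond=None)[0]; print("sphere",s[:3].round(4),np.sqrt(s[3]+s[:3]@s[:3]).round(4))
E
python3 cl.py w10 .4595 -.002 .04 .02 .05; python3 cl.py w10 .4595 -.002 .04 .054 .075; python3 plan.py 0.4595 -0.002 0.002 90
```

```text
27.175 [ 0.4604 -0.0031  0.1402] [[0.001, 0.947, 0.321, 0.083], [1.0, -0.0, -0.001, 0.002], [-0.001, 0.321, -0.947, -0.143], [0.0, 0.0, 0.0, 1.0]] 280.07777247634755 204.8207865107049 68.25808733438083
2348 [ 0.4355 -0.0241  0.0223] [0.4888 0.0262 0.05  ] [0.4621 0.0062 0.042 ]
sphere [ 0.4621 -0.001   0.0259] 0.027
348 [ 0.4545 -0.0086  0.0541] [0.4692 0.0069 0.0683] [4.62e-01 1.00e-04 6.06e-02]
sphere [ 4.62e-01 -4.00e-04  5.89e-02] 0.0063
at [ 0.4606 -0.0034  0.1402] t 27.23 w 0.0856 turn [-0.  0. -0.] shift [  1.4  -1.1 138.2]
```

Call:
{"method": "apply_moves", "body": {
  "series": [
    [2.4, 1.4, 45, 0, 0, 0, 1],
    [0, 0, 45, 0, 0, 0, 1],
    [0, 0, 30, 0, 0, 0, 1],
    [0, 0, 18, 0, 0, 0, 1],
    [0, 0, 0, 0, 0, 0, 1],
    [0, 0, 0, 0, 0, 0, 0],
    [0, 0, 0, 0, 0, 0, 0],
    [0, 0, 0, 0, 0, 0, 0],
    [0, 0, 0, 0, 0, 0, 0]
  ],
  "grip_force": 20
}}

```text
time_s: 28.35
position: [0.4621, -0.0006, 0.0034]
tool_rot: [[-0.001, 1.0, 0.002], [1.0, 0.001, -0.001], [-0.001, 0.002, -1.0]]
ft_force: [-1.4, -0.5, 7.0]
grip_width: 0.0528
gripper_force: 20.3
```

Call:
{"method": "apply_moves", "body": {
  "series": [
    [0, 0, -10, 0, 0, 0, 0],
    [0, 0, -30, 0, 0, 0, 0],
    [0, 0, -40, 0, 0, 0, 0],
    [0, 0, -40, 0, 0, 0, 0],
    [0, 0, 0, 0, 0, 0, 0],
    [0, 0, 0, 0, 0, 0, 0]
  ]
}}

```text
time_s: 29.1
position: [0.461, -0.0002, 0.1222]
tool_rot: [[-0.001, 1.0, -0.001], [1.0, 0.001, 0.0], [0.0, -0.001, -1.0]]
ft_force: [0.2, 0.1, 0.2]
grip_width: 0.0522
gripper_force: 21.3
```

```bash
python3 wr.py w11;  python3 plan.py 0.6625 -0.047 0.14 90; python3 cl.py w11 0.463 -.001 .04 .135 .163;python3 cl.py w11 0.463 -.001 .03 .174 .196
```

```text
29.1 [ 4.610e-01 -2.000e-04  1.222e-01] [[0.001, 0.947, 0.321, 0.083], [1.0, -0.0, -0.001, 0.002], [-0.001, 0.321, -0.947, -0.143], [0.0, 0.0, 0.0, 1.0]] 280.07777247634755 204.8207865107049 68.25808733438083
at [ 4.609e-01 -2.000e-04  1.218e-01] t 29.15 w 0.0524 turn [-0.1 -0.   0. ] shift [-46.8 201.6 -18.2]
7974 [ 0.4238 -0.0206  0.135 ] [0.5023 0.0271 0.163 ] [0.4629 0.0135 0.1539]
sphere [ 0.463  -0.0057  0.1397] 0.0338
2580 [ 0.4358 -0.0092  0.174 ] [0.4903 0.0183 0.196 ] [0.4633 0.0064 0.183 ]
sphere [0.4631 0.0207 0.1872] 0.0224
```

Call:
{"method": "apply_moves", "body": {
  "series": [
    [0, 0, -18, 0, 0, 0, 0],
    [-9, 40, 0, 0, 0, 0, 0],
    [-9, 40, 0, 0, 0, 0, 0],
    [-9, 40, 0, 0, 0, 0, 0],
    [-10, 40, 0, 0, 0, 0, 0],
    [-10, 41, 0, 0, 0, 0, 0],
    [0, 0, 0, 0, 0, 0, 0],
    [0, 0, 0, 0, 0, 0, 0]
  ]
}}

```text
time_s: 30.15
position: [0.6617, -0.0469, 0.139]
tool_rot: [[-0.001, 1.0, -0.003], [1.0, 0.001, 0.001], [0.001, -0.003, -1.0]]
ft_force: [-0.2, 0.1, -0.9]
grip_width: 0.0526
gripper_force: 21.3
```

```bash
python3 wr.py w12;  python3 plan.py 0.6625 -0.047 0.021 90
```

```text
30.15 [ 0.6617 -0.0469  0.139 ] [[0.001, 0.947, 0.321, 0.083], [1.0, -0.0, -0.001, 0.002], [-0.001, 0.321, -0.947, -0.143], [0.0, 0.0, 0.0, 1.0]] 280.07777247634755 204.8207865107049 68.25808733438083
at [ 0.6615 -0.0468  0.1396] t 30.2 w 0.0525 turn [-0.1 -0.   0. ] shift [ -0.2   1.  118.6]
```

View pics/w12.png

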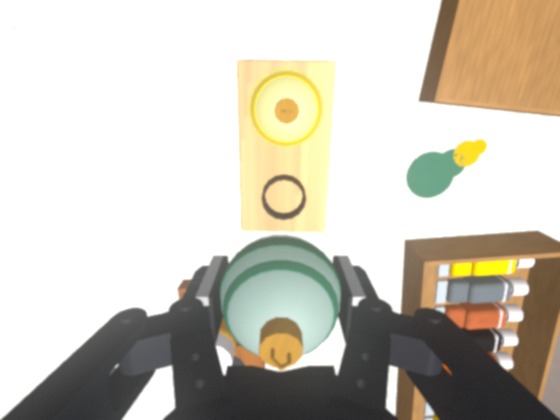

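```bash
python3 - <<'E'
from h import *
d=np.load("w12.npz")
for p,z in[((283.5,197),.022),((263,197),.022),((304.5,197),.022),((286.5,111),.082)]: print(dep(d,*p,z=z,R=d["R"],t=d["t"]).round(4))
E
python3 cl.py w12 .663 .029 .04 .045 .065;python3 plan.py 0.6635 -0.047 0.022 90
```

```text
[ 0.6662 -0.0452  0.022 ]
[ 0.6482 -0.0452  0.022 ]
[ 0.6847 -0.0451  0.022 ]
[0.6672 0.0292 0.082 ]
2592 [0.6404 0.0029 0.0451] [0.6943 0.0562 0.065 ] [0.6672 0.0313 0.0588]
sphere [0.6675 0.0296 0.0436] 0.027
at [ 0.6615 -0.0468  0.1396] t 30.2 w 0.0525 turn [-0.1 -0.   0. ] shift [ -0.2   2.  117.6]
```

The ring is centred at (283.5,197) and the held ornament is upright; the ring works out to about (0.6655, −0.046). I'll lower it in steps and check the force.

Call:
{"method": "apply_moves", "body": {
  "series": [
    [0.8, 4, 40, 0, 0, 0, 0],
    [0, 0, 40, 0, 0, 0, 0],
    [0, 0, 20, 0, 0, 0, 0],
    [0, 0, 10, 0, 0, 0, 0],
    [0, 0, 5, 0, 0, 0, 0],
    [0, 0, 0, 0, 0, 0, 0],
    [0, 0, 0, 0, 0, 0, 0]
  ]
}}

```text
time_s: 31.08
position: [0.6668, -0.0465, 0.0263]
tool_rot: [[-0.001, 1.0, 0.001], [1.0, 0.001, -0.0], [-0.0, 0.001, -1.0]]
ft_force: [0.2, -0.0, 0.5]
grip_width: 0.0525
gripper_force: 21.3
```

Call:
{"method": "apply_moves", "body": {
  "series": [
    [0, 0, 1.5, 0, 0, 0, 0],
    [0, 0, 0, 0, 0, 0, 0],
    [0, 0, 0, 0, 0, 0, 0]
  ]
}}

```text
time_s: 31.45
position: [0.6665, -0.0464, 0.024]
tool_rot: [[-0.001, 1.0, 0.0], [1.0, 0.001, 0.0], [0.0, 0.0, -1.0]]
ft_force: [-0.4, -0.3, -0.1]
grip_width: 0.0528
gripper_force: 21.3
```

Call:
{"method": "apply_moves", "body": {
  "series": [
    [0, 0, 2, 0, 0, 0, 0],
    [0, 0, 0, 0, 0, 0, 0],
    [0, 0, 0, 0, 0, 0, 0]
  ]
}}

```text
time_s: 31.82
position: [0.6666, -0.0464, 0.0221]
tool_rot: [[-0.0, 1.0, 0.0], [1.0, 0.0, -0.0], [-0.0, 0.0, -1.0]]
ft_force: [-0.8, 0.4, 2.6]
grip_width: 0.0526
gripper_force: 21.5
```

Call:
{"method": "apply_moves", "body": {
  "series": [
    [0, 0, 1.5, 0, 0, 0, 0],
    [0, 0, 0, 0, 0, 0, 0],
    [0, 0, 0, 0, 0, 0, 0]
  ]
}}

```text
time_s: 32.2
position: [0.6668, -0.0464, 0.0217]
tool_rot: [[-0.001, 1.0, 0.001], [1.0, 0.001, -0.0], [-0.0, 0.001, -1.0]]
ft_force: [-3.0, 1.1, 10.5]
grip_width: 0.0526
gripper_force: 21.9
```

It is seated: the contact force rose at the expected height. Easing off slightly, then releasing.

Call:
{"method": "apply_moves", "body": {
  "series": [
    [0, -1, -1, 0, 0, 0, 0],
    [0, 0, 0, 0, 0, 0, 0],
    [0, 0, 0, 0, 0, 0, 0.75],
    [0, 0, 0, 0, 0, 0, 0.8],
    [0, 0, 0, 0, 0, 0, 0.9],
    [0, 0, 0, 0, 0, 0, 0.9],
    [0, 0, -15, 0, 0, 0, 0.9],
    [0, 0, -40, 0, 0, 0, 0.9],
    [0, 0, -50, 0, 0, 0, 0.9],
    [-40, -20, -40, 0, 0, 0, 0.9],
    [0, 0, 0, 0, 0, 0, 0.9]
  ]
}}

```text
time_s: 33.58
position: [0.646, -0.0888, 0.1713]
tool_rot: [[0.002, 1.0, 0.007], [1.0, -0.002, -0.003], [-0.003, 0.007, -1.0]]
ft_force: [0.3, 0.4, 0.4]
grip_width: 0.0769
gripper_force: 0.0
```

Call:
{"method": "apply_moves", "body": {
  "series": [
    [-50, -20, 0, 0, 0, 0, 0.9],
    [-50, -20, 0, 0, 0, 0, 0.9],
    [-50, -20, 0, 0, 0, 0, 0.9],
    [-50, -20, 0, 0, 0, 0, 0.9],
    [-50, -20, 0, 0, 0, 0, 0.9],
    [-50, -20, 0, 0, 0, 0, 0.9],
    [-50, -20, 0, 0, 0, 0, 0.9],
    [0, 0, 0, 0, 0, 0, 0.9],
    [0, 0, 0, 0, 0, 0, 0.9]
  ]
}}

```text
time_s: 34.7
position: [0.5061, -0.4356, 0.1661]
tool_rot: [[-0.001, 1.0, -0.0], [1.0, 0.001, 0.001], [0.001, -0.0, -1.0]]
ft_force: [0.2, -0.3, 0.6]
grip_width: 0.077
gripper_force: 0.0
```

```bash
python3 - <<'E'
from rig import get_image
import cv2,numpy as np
d=get_image("top"); d["R"]=d["attitude"];d["t"]=d["eye"]; np.savez("top1.npz",**d)
cv2.imwrite("pics/top1.png",cv2.resize(cv2.convertScaleAbs(d["frame"][100:310,60:480,::-1],alpha=1.6),None,fx=1.9,fy=1.9,interpolation=cv2.INTER_CUBIC))
E
python3 cl.py top1 .6635 -.046 .035 .045 .065; python3 cl.py top1 .6015 -.25 .04 .06 .085
```

```text
281 [ 0.635  -0.0721  0.045 ] [ 0.6893 -0.0215  0.0649] [ 0.6576 -0.0455  0.0577]
sphere [ 0.6625 -0.0468  0.042 ] 0.0269
224 [ 0.5815 -0.2711  0.0609] [ 0.6193 -0.2324  0.0756] [ 0.5997 -0.2504  0.0706]
sphere [ 0.6001 -0.2509  0.0614] 0.017
```

View pics/top1.png

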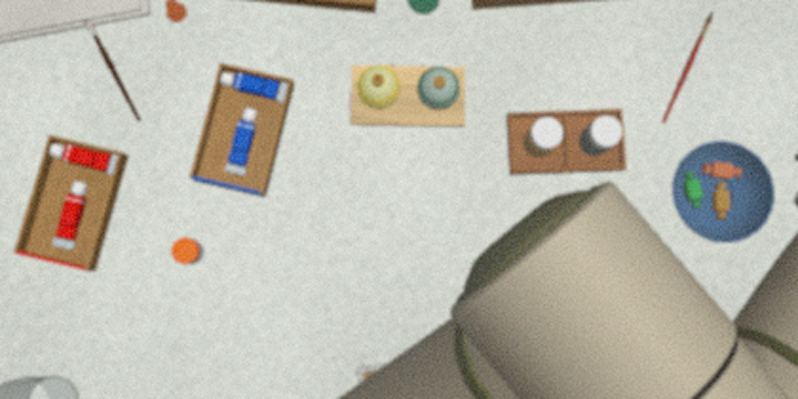

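The picture shows all five things in place. The tubes lie at (70,215) and (241,142) in their cartons, the ornament is on its ring at (438,88), the jar is in the tray at (605,131) and the sweet is in the bowl at (722,201). The fitted ornament centre is 42 mm high, as it should be, and the jar's lid is at about 71–72 mm. Handing in.

```bash
python3 -c "
from rig import env
print(env.close_job())"
```

```text
the job is handed in; nothing more can be done
None
```

All five things were set down in their places and the job was handed in at about 35 s; the final top view shows each where it belongs, but the hand-in call returned no verdict.

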